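# Unclip the battery cover of a clamped instrument

## Robot

A 6-joint arm with a two-finger parallel gripper is mounted at the origin on the work surface. World frame = base frame: x ahead of the robot, y to its left, z up, the work surface at z = 0. Lengths are in mm, angles in rad, forces in N, time in s.
With the tool pointing down it reaches from about 350 to 875 mm from the base axis. Payload 4.2 kg.
Tool frame: the origin (TCP) lies between the finger pads; the fingertips stand 14 mm ahead of it and the grasp point (between the pads) lies 5 mm behind it; z points along the fingers, y is the line along which they close (so a half turn about z gives the same grasp; the last joint's range is limited). The gripper opens to 85 mm and grips with 20 to 120 N. Pads are 22 mm wide; open, the fingers measure 114 mm over their backs; the gripper's body (76 mm by 85 mm) begins 54 mm behind the grasp point. The pads swing forward as they close: fully open they stand 13 mm farther back than shut.
Start: joints at [1.56, 0.385, 0.008, 0, -1.194, -0.259], TCP at [166.555, 602.378, 245.312] pointing down, gripper open.
Joint ranges: [-3.14, 3.14], [-1.21, 2.06], [-1.07, 1.41], [-3.16, 2.05], [-2.99, -0.16], [-3.1, 3.1]. Speed limits (rad/s): [2.79, 2.79, 3.14, 3.14, 3.14, 3.14].

## Interface

Orientations are given as a unit quaternion [x, y, z, w].
In Python, from bench import * gives the robot as it stands.
- The arm moves only by the tool carry_out, never from a script. Its argument "motion" is a list of rows, each a list of 7 numbers: the turn, a rotation vector about the tool's x, y, z in rad, then the shift along the tool's x, y, z in mm, then the opening, from -1 (shut) to 1 (fully open), so that 0 is half open. A call has 1 to 5 rows; each row is the pose to reach, as a shift and turn from the pose commanded when the call began, along the tool's axes at that moment; what a row does not reach only later rows make up. A row lasts 1/8 s, in which the tool goes at most 62.5 mm and 10.7 degrees, less where a joint would pass 70% of its speed; a pose out of reach is approached as far as the arm can. A call with a gripper value outside its range is refused whole. The fingers move at their own pace and stop on an object; the grip force is fixed at half the most. Time passes only in rows, so rows that repeat a pose let the fingers close. It gives the time, the measured TCP pose, the force, the opening and the grip force at its end, in the units of the state.
- read_state(): the state, without advancing time (a new reading comes with each control period).
- get_image(name): name is "scene" or "top"; returns a dict with "color" (384x512x3 uint8, blue, green, red), "mtx" (3x3 intrinsics, pixels), "position" and "orientation" of the camera in the world. Camera axes: x right, y down, z forward; pixel columns grow to the right and rows downward; lengths in mm; the calibration is good to about 2 mm. A picture is of the moment at which its call begins. There is no depth.
- job_done(): hands the job in; it is judged then, once.
The state is a dict: "clock": time; "joints": joint angles; "joint_vel": joint speeds; "joint_efforts": joint torques, N m; "position": TCP position; "ee_rot": TCP orientation; "contact_force": force on the tool from outside, world axes, zero at the start; "wrist_torque": the same for the moment, N m; "gripper_width": finger opening in mm; "grasp_force": force on a finger pad.
Only numpy, scipy, OpenCV 4.12 (cv2) and the standard library are available. Lean on these libraries where they do the work, as an engineer would, in place of code of your own. Each camera call takes 0.05 s, during which the arm holds its last target. There are 200 camera calls.

## Task

Open the battery bay of the instrument clamped on the bench: with the fingertips press the thumb pad of its snap tab inward, feeling for it and without forcing it, until the cover springs up. Then take the cover by its grip bar, lift it off without wrenching it or dropping it, and lay it flat, right way up, in the parts tray. Leave the tray and the other things on the bench where they are.

Things in the scene. Friction and masses are not known exactly. Their poses are not given: they have to be found in the camera images.
- case: Orange instrument case, back up, fixed in a holder: 170 (x) x 96 (y) x 58 mm. Origin under it at bench level; x from tab end (x=-75, roughly facing the robot) to far end (95), z up. Cover rests on side walls 46 high; rims at y=+-40..48 reach z=50. Blue holder jaws: x 45..80, y=+-48..58, 62 high. A sprung bar in the bay (x=-57) pushes the cover up with about 4 N.
- ledge (a point): Middle of the lower edge of the case's ledge (case x=40, z=52). The ledge (case x 40..95, z 52..58, full width) overhangs the cover's tongue by 4 mm. To take the cover off, lift it and draw it back towards the tab end by 10 to 15 mm so that the tongue leaves the ledge. Axes as the case's.
- tab: Dark grey snap tab, slides inward (case +x) against a spring. Origin under its nose: case x=-80, z=34.5 at rest. The nose (26 wide) holds the cover's lip; the lip is free at about 4.3 mm travel, hard stop at 5.5 mm. Force: 2.4 N to start plus 1.2 N per mm (with friction 8 to 9 N at release, 9 to 10 N at the stop, steep beyond). It breaks at 18 N. Axes as the case's.
- pad_zone (a point): Middle of where the tab's thumb pad may be, fixed to the case (case x=-107, y=0, z=23). The pad, an upright plate 30 wide (y) x 20 high x 5 mm thick, moves with the tab, but its outer face rests anywhere from 10 mm outward to 10 mm inward (along case x) of this point, differently on each unit: find it by feel. Nothing stands before it; the cover's front is at case x=-83.
- cover: Dark grey cover, loose, 60 to 130 g: plate 121 (x -83..38) x 76 (y) x 4 mm, tongue x 38..44, near lip and two feet (x 5..20) 16 mm deep on which it stands flat. Origin level with their underside; plate z 16..20. Fitted: origin 30 mm over the case's, same axes. When the tab is pressed its near end springs up about 16 mm (tilt about 0.14 rad) and stays up when the tab is let go.
- cover_grip (a point): Centre of the top of the cover's grip bar: bar 50 long (cover x) x 12 wide (y) x 16 mm high above the plate. Axes as the cover's.
- cover_lip (a point): Middle of the bar of the cover's lip, at the near end of the cover (cover x=-80.5, z=2). Fitted it is 32 mm over the bench, sprung up about 48 mm.
- tray: Grey open parts tray, 190 (x) x 150 (y) x 22 mm high, walls and floor about 4 to 5 mm; heavy, stands on the bench. Origin under its centre. Its long side is its x.
- meter: Bystander: orange hand multimeter lying on its back, 150 x 80 x 43 mm, origin under its centre.
- jar: Bystander: small amber glass jar, 44 mm across, 50 mm high, origin under its centre.
- driver: Bystander: screwdriver lying on the bench, 170 mm long, along its x.
Mind the look-alikes: they are no part of the job. What is shaped like the cover but brown is not meant.

How it is judged (in metres and radians):
On the way, in this order (a step that is already met when the one before it is completed fails the run):
1. the fingertips press the snap tab and the near end of the cover springs up (contact force between the fingers and tab above 0.5 N and z of cover_lip in the frame of case above 0.041 m), for 0.02 s.
2. the cover is lifted clear of the case (height (world z) of cover above 0.06 m and contact force between cover and case below 0.05 N and contact force between the fingers and cover above 0.5 N), for 0.1 s.
At the end, for the whole second after the job is handed in: The cover lies at rest flat (within 0.1 rad) and right way up on the floor of the parts tray (its origin within 60 mm of the tray's centre in each tray direction and less than 10 mm above the tray's underside) (x of cover in the frame of tray between -0.06 and 0.06 m and y of cover in the frame of tray between -0.06 and 0.06 m and z of cover in the frame of tray below 0.01 m and angle between cover's own z axis and vertical below 0.1 rad and linear speed of cover below 0.02 m/s); the robot touches nothing.
It fails at once if the snap tab is pressed with more than 18 N (contact force between any of the fingers, the arm and tab above 18 N).
It fails at once if the cover is wrenched against the case or the tab with more than 25 N (contact force between cover and case above 25 N).
It fails at once if the cover is dropped (falls freely faster than 0.7 m/s, about 25 mm) (contact force between the fingers and cover below 0.01 N and linear speed of cover above 0.7 m/s).
It fails at once if a bystander or the tray is moved by more than 20 mm (distance of any of meter, jar, driver, tray from where it was at the start of the episode above 0.02 m).
It also fails if it takes over 64 s, if anything falls off the work surface, if the arm or the gripper's body presses on something with over 40 N, if the wrist force passes 120 N, or if a joint passes its speed limit or range.

## Working session

There is one attempt and no reset: what is moved stays moved. The work goes in short steps, Python scripts to look and compute and a tool call to move; the robot and the scene stay as the last step left them, time stands still between calls to the robot, and variables do not carry over. Pictures are saved under pics/ and viewed, at most 10 in all, crops included, and the job is handed in when it is done.

Besides the shell and the picture viewer there is one more tool, called after "Call:" in YAML: its name, and indented under it one key for each argument. carry_out: Moves the arm, as the interface text tells. Its arguments: {"type":"object","properties":{"motion":{"type":"array"}},"required":["motion"]}

```bash
ls; mkdir -p pics; python3 - <<'E'
from bench import *
import cv2,json
for n in("scene","top"):
    g=get_image(n); cv2.imwrite(f"pics/{n}0.png",g["color"]); print(n,g["mtx"],g["position"],g["orientation"])
s=read_state(); print(s)
E
```

```text
pics
scene [[348.78440008   0.         251.38125639]
 [  0.         348.78440008 184.70654134]
 [  0.           0.           1.        ]] [1099.08553481  361.74890533  645.28391666] [ 0.40903277  0.82726355 -0.34880854 -0.16327832]
top [[433.32081084   0.         260.10679422]
 [  0.         433.32081084 191.89535443]
 [  0.           0.           1.        ]] [ 399.34001035    3.11072237 1440.31806203] [-0.70075378  0.7094385  -0.05651663  0.04946741]
{'clock': 0.1, 'joints': array([ 1.55963437e+00,  3.85486309e-01,  6.77488508e-03, -4.47663486e-04,
       -1.19399493e+00, -2.58576445e-01]), 'joint_vel': array([-0.00096781, -0.00097771,  0.003553  ,  0.00027051, -0.00049609,
        0.00086629]), 'joint_efforts': array([-5.06258930e-04, -3.93323994e+01,  1.88927633e+01,  4.19791505e+00,
       -2.63236485e-03,  5.48757370e-06]), 'position': array([166.41085413, 601.93171133, 244.32990011]), 'ee_rot': array([ 9.90907350e-01, -1.34542444e-01, -8.86198018e-05,  9.73384322e-04]), 'contact_force': array([-0.12098329,  0.79574684, -0.3195493 ]), 'wrist_torque': array([-0.03155332,  0.01988535,  0.01133131]), 'grasp_force': 0.0, 'gripper_width': 85.14180916497703}
```

View pics/scene0.png

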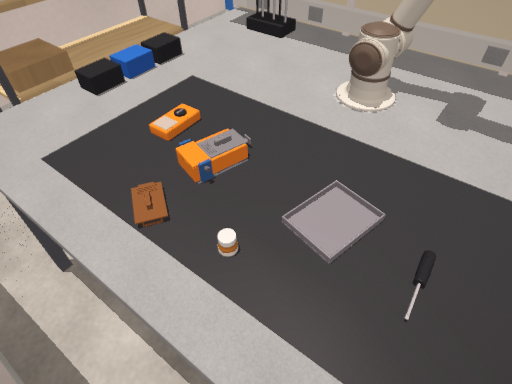

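View pics/top0.png

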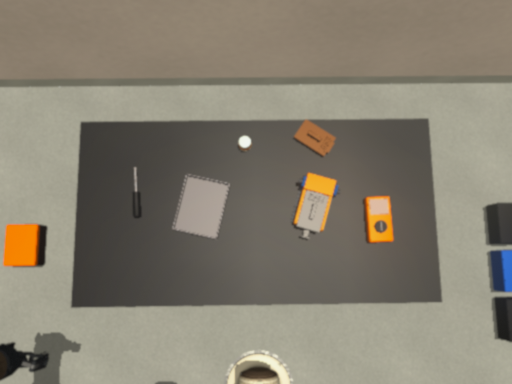

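The scene view shows the case with the blue jaws at (213,155), the meter at (176,121), the brown look-alike at (150,203), the jar at (228,242), the tray at (334,219) and the driver at (422,282). The top view shows the same things: case (317,205), meter (379,219), brown look-alike (315,137), tray (202,207), jar (245,143), driver (136,195).

Things that could be mistaken for the cover, in top view pixels:
- grey plate in the orange case (315,208): chosen, because it is dark grey, lies between the blue jaws and has a tab at (305,235)
- brown cover (315,137): wrong colour
- orange meter (379,219) and orange bin (22,245): neither is the case

```bash
cat > h.py <<'E'
from bench import *
import numpy as np, cv2
from scipy.spatial.transform import Rotation as R
def cam(g): return np.array(g["mtx"]),np.array(g["position"]),R.from_quat(g["orientation"]).as_matrix()
def ray(g,uv):
    K,p,M=cam(g); return p,M@np.linalg.solve(K,[uv[0],uv[1],1.])
def onz(g,uv,z):
    p,d=ray(g,uv); return p+d*(z-p[2])/d[2]
def proj(g,P):
    K,p,M=cam(g); q=K@(M.T@(np.array(P,float)-p)); return q[:2]/q[2]
def tri(rs):
    A=np.zeros((3,3));b=np.zeros(3)
    for p,d in rs:
        d=d/np.linalg.norm(d);Q=np.eye(3)-np.outer(d,d);A+=Q;b+=Q@p
    return np.linalg.solve(A,b)
E
python3 - <<'E'
from h import *
a=get_image("scene");t=get_image("top")
ca=cv2.resize(a["color"][115:195,160:270],None,fx=5,fy=5,interpolation=cv2.INTER_CUBIC)
ct=cv2.resize(t["color"][165:245,280:350],None,fx=5,fy=5,interpolation=cv2.INTER_CUBIC)
im=np.zeros((400,800,3),np.uint8)
im[:,:350]=ct; im[:,350:]=cv2.resize(ca,(450,400*450//550))[:400].copy() if 0 else cv2.copyMakeBorder(cv2.resize(ca,(450,327)),0,73,0,0,cv2.BORDER_CONSTANT)
cv2.imwrite("pics/crop.png",im)
for n,g in(("scene",a),("top",t)):
    hsv=cv2.cvtColor(g["color"],cv2.COLOR_BGR2HSV)
    for nm,lo,hi in(("orange",(5,180,150),(18,255,255)),("blue",(105,120,40),(125,255,255))):
        m=cv2.inRange(hsv,lo,hi)
        for c in cv2.findContours(m,0,2)[0]:
            if cv2.contourArea(c)>(100 if nm=="orange" else 8): print(n,nm,cv2.minAreaRect(c),cv2.contourArea(c))
# tray in top by grey
m=cv2.inRange(t["color"],(95,90,90),(190,190,190));m[:,:150]=0;m[:,240:]=0;m[:165]=0;m[250:]=0
c=max(cv2.findContours(m,0,2)[0],key=cv2.contourArea);r=cv2.minAreaRect(c);print("tray",r)
print([onz(t,q,0 if 0 else 11).round(1) for q in cv2.boxPoints(r)],onz(t,r[0],11))
for uv,z in(((317,205),58),((305,235),30),((379,219),40),((315,137),20),((245,143),50),((136,195),10)):print(uv,onz(t,uv,z).round(0))
E
```

```text
scene orange ((229.24398803710938, 157.89649963378906), (14.840893745422363, 40.924041748046875), 67.01129150390625) 488.5
scene orange ((197.23033142089844, 146.7235870361328), (35.44898223876953, 61.538326263427734), 30.11373519897461) 680.5
scene orange ((175.15444946289062, 121.24455261230469), (23.89618682861328, 51.26332473754883), 57.7243537902832) 742.0
scene blue ((205.17308044433594, 170.3654022216797), (19.61161231994629, 11.96308422088623), 78.69007110595703) 141.5
scene blue ((184.46551513671875, 141.413818359375), (2.971125364303589, 12.070197105407715), 68.19859313964844) 22.0
scene blue ((133.60000610351562, 59.70000457763672), (29.516096115112305, 40.696434020996094), 63.43495178222656) 920.5
scene blue ((228.89190673828125, 4.351350784301758), (9.86393928527832, 6.904757499694824), 80.53767395019531) 52.5
top orange ((20.678754806518555, 244.9792938232422), (32.12675476074219, 41.97724533081055), 3.6913864612579346) 1243.5
top orange ((378.9459228515625, 218.82432556152344), (46.13261413574219, 24.56153106689453), 85.42607879638672) 1052.0
top blue ((502.0, 270.5), (41.0, 18.0), 90.0) 637.5
tray ((201.11764526367188, 205.5294189453125), (46.566837310791016, 59.66376495361328), 14.03624439239502)
[array([495.9, 281. ,  11. ]), array([689.3, 235.9,  11. ]), array([649.1,  84.6,  11. ]), array([457.1, 132.5,  11. ])] [571.86299063 183.62215625  11.        ]
(317, 205) [ 563. -194.   58.]
(305, 235) [ 469. -156.   30.]
(379, 219) [ 517. -397.   40.]
(315, 137) [ 800. -201.   20.]
(245, 143) [773.  36.  50.]
(136, 195) [610. 400.  10.]
```

View pics/crop.png

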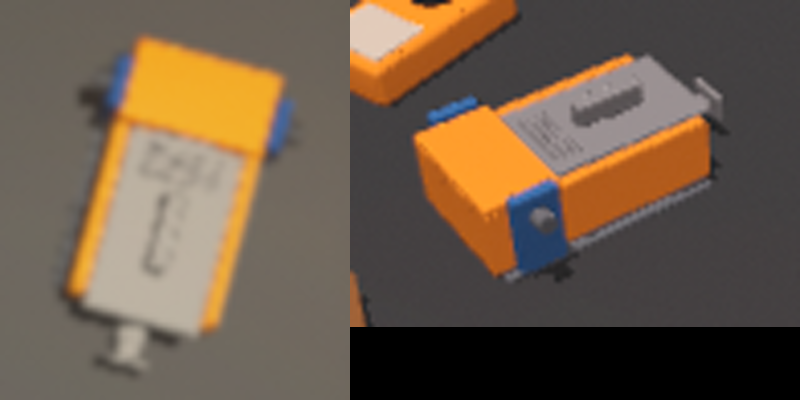

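The top crop (left) shows the far case corners at (136,38) and (285,76), the near-left corner at (68,292), the ledge edge from (117,120) to (265,156), the bar's shaded side from (163,195) to (153,275), and the pad from (98,355) to (145,368). The scene crop (right) shows the far corners at (415,135) and (490,218), the ledge corner at (563,178), the near corner at (710,118), the bar from about (572,110) to (642,90), and the pad plate at about (710,95). This confirms the choice: a grey cover in an orange case with blue jaws.

```bash
cat > m.py <<'E'
from h import *
a=get_image("scene");t=get_image("top")
T=lambda u,v:(280+(u+.5)/5-.5,165+(v+.5)/5-.5)
S=lambda u,v:(160+(u-350+.5)/4.0909-.5,115+(v+.5)/4.0909-.5)
pairs={"far+":((136,38),(490,218),(95,48,58)),"far-":((285,76),(415,135),(95,-48,58)),"ledge+":((117,120),(563,178),(40,48,58)),"near+":((68,292),(710,118),(-75,48,50))}
P=[];Q=[]
for k,(u,v,q) in pairs.items():
    p=tri([ray(t,T(*u)),ray(a,S(*v))]);print(k,p.round(1));P.append(p);Q.append(q)
P=np.array(P);Q=np.array(Q,float)
d=Q-Q.mean(0);e=P-P.mean(0)
yaw=np.arctan2((d[:,0]*e[:,1]-d[:,1]*e[:,0]).sum(),(d[:,0]*e[:,0]+d[:,1]*e[:,1]).sum())
M=R.from_euler("z",yaw).as_matrix();o=P.mean(0)-M@Q.mean(0)
print("case",o.round(1),"yaw",yaw);print("resid",(P-(Q@M.T+o)).round(1))
C=lambda w:M.T@(np.array(w)-o)
for n,u,z in(("bar far",(163,195),58),("bar near",(153,275),58),("pad+",(98,355),33),("pad-",(145,368),33),("near-",(215,328),50),("coverL",(83,305),50),("coverR",(193,335),50)):
    print(n,"case",C(onz(t,T(*u),z)).round(1))
for n,u,z in(("bar near top",(642,88),66),("bar far top",(572,108),66),("pad top+ ",(720,98),33),("pad top-",(695,82),33)):
    print(n,"case",C(onz(a,S(*u),z)).round(1))
s=read_state();print(s["position"],R.from_quat(s["ee_rot"]).as_matrix().round(4))
W=lambda q:(M@np.array(q)+o).round(1)
print("standoff",W((-140,0,0)),"pad",W((-107,0,23)),"bar",W((-20,0,66)))
E
python3 m.py
```

```text
far+ [ 672.  -165.2   54.2]
far- [ 645.  -260.8   57. ]
ledge+ [ 618.1 -151.7   56.7]
near+ [ 507.9 -118.4   51.3]
case [ 566.8 -186.2   -1.2] yaw -0.2835674283181905
resid [[ 0.5  1.5 -2.6]
 [ 0.4 -1.9  0.2]
 [-0.6 -0.4 -0.1]
 [-0.3  0.8  2.5]]
bar far case [-0.7  7.2 59.2]
bar near case [-52.3   0.4  59.2]
pad+ case [-109.2   19.4   34.2]
pad- case [-109.2  -12.1   34.2]
near- case [-73.7 -47.2  51.2]
coverL case [-82.1  38.2  51.2]
coverR case [-81.8 -34.7  51.2]
bar near top case [-46.2   8.9  67.2]
bar far top case [ 3.  -0.9 67.2]
pad top+  case [-106.6   13.9   34.2]
pad top- case [-103.3  -12.1   34.2]
[166.52036646 602.23808398 244.94498432] [[ 9.638e-01 -2.666e-01 -1.000e-04]
 [-2.666e-01 -9.638e-01 -7.000e-04]
 [ 0.000e+00  7.000e-04 -1.000e+00]]
standoff [ 432.4 -147.    -1.2] pad [ 464.1 -156.3   21.8] bar [ 547.6 -180.6   64.8]
```

Call:
carry_out:
  motion:
    - [0,0,0.014,34,49.5,10,-1]
    - [0,0,0.014,68,99,20,-1]
    - [0,0,0.014,102,148,30,-1]
    - [0,0,0.014,136,198,40,-1]
    - [0,0,0.014,170,248,50,-1]

```text
clock: 0.92
position: [264.6, 316.2, 195.2]
ee_rot: [0.99, -0.141, 0.0, -0.0]
contact_force: [1.4, 0.3, -0.1]
gripper_width: 0.4
grasp_force: 0.0
```

Call:
carry_out:
  motion:
    - [0,0,0,34,49.5,10,-1]
    - [0,0,0,68,99,20,-1]
    - [0,0,0,102,148,30,-1]
    - [0,0,0,136,198,40,-1]
    - [0,0,0,170,248,50,-1]

```text
clock: 1.55
position: [358.6, 30.8, 145.6]
ee_rot: [0.99, -0.141, 0.001, -0.001]
contact_force: [1.4, 0.4, 0.7]
gripper_width: -0.3
grasp_force: 0.0
```

Call:
carry_out:
  motion:
    - [0,0,0,34,49.5,0,-1]
    - [0,0,0,68,99,0,-1]
    - [0,0,0,106,155,0,-1]
    - [0,0,0,106,155,20,-1]
    - [0,0,0,106,155,40,-1]

```text
clock: 2.17
position: [416.7, -147.5, 104.9]
ee_rot: [0.99, -0.143, 0.0, -0.0]
contact_force: [-1.0, 0.3, 0.5]
gripper_width: -0.1
grasp_force: 0.0
```

Call:
carry_out:
  motion:
    - [0,0,0,0,-6,40,-1]
    - [0,0,0,0,-6,76,-1]
    - [0,0,0,12,-6,76,-1]
    - [0,0,0,22,-6,76,-1]
    - [0,0,0,22,-6,76,-1]

```text
clock: 2.8
position: [441.8, -146.8, 30.8]
ee_rot: [0.99, -0.141, 0.002, -0.0]
contact_force: [-0.4, -0.1, -0.1]
gripper_width: 0.4
grasp_force: 0.0
```

Call:
carry_out:
  motion:
    - [0,0,0,1,0,0,-1]
    - [0,0,0,2,0,0,-1]
    - [0,0,0,3,0,0,-1]
    - [0,0,0,4,0,0,-1]
    - [0,0,0,4,0,0,-1]

```text
clock: 3.42
position: [443.1, -147.6, 29.3]
ee_rot: [0.99, -0.141, 0.0, 0.0]
contact_force: [-0.5, -0.6, -0.2]
gripper_width: 0.2
grasp_force: 0.0
```

```bash
python3 - <<'E'
from h import *
s=read_state();print(s["position"],s["contact_force"],s["wrist_torque"])
a=get_image("scene");t=get_image("top")
ct=cv2.resize(t["color"][185:255,270:350],None,fx=5,fy=5,interpolation=cv2.INTER_CUBIC)
ca=cv2.resize(a["color"][115:185,190:270],None,fx=5,fy=5,interpolation=cv2.INTER_CUBIC)
cv2.imwrite("pics/press.png",np.hstack([ct,ca]))
E
```

```text
[ 443.11845456 -147.64140128   29.31498749] [-0.50587963 -0.56690767 -0.24345038] [-0.03549906 -0.01642384  0.0005529 ]
```

View pics/press.png

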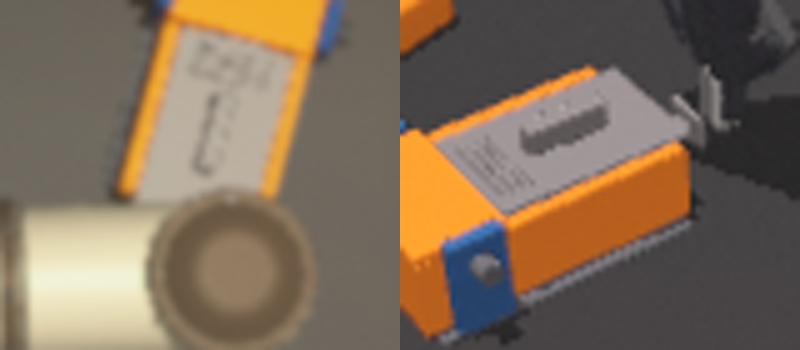

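The picture shows the pad plate at about (690,118) and the fingers about 10 mm in front of it at (712,100), with the cover still down. I'll go on feeling forward.

Call:
carry_out:
  motion:
    - [0,0,0,1,0,0,-1]
    - [0,0,0,2,0,0,-1]
    - [0,0,0,3,0,0,-1]
    - [0,0,0,4,0,0,-1]
    - [0,0,0,4,0,0,-1]

```text
clock: 4.15
position: [447.0, -148.8, 29.3]
ee_rot: [0.99, -0.141, 0.0, 0.0]
contact_force: [0.3, 0.2, -0.2]
gripper_width: 0.3
grasp_force: 0.0
```

Call:
carry_out:
  motion:
    - [0,0,0,1,0,0,-1]
    - [0,0,0,2,0,0,-1]
    - [0,0,0,3,0,0,-1]
    - [0,0,0,4,0,0,-1]
    - [0,0,0,4,0,0,-1]

```text
clock: 4.78
position: [450.8, -149.9, 29.3]
ee_rot: [0.99, -0.141, 0.0, -0.0]
contact_force: [-0.1, -0.8, 0.3]
gripper_width: -0.2
grasp_force: 0.0
```

Call:
carry_out:
  motion:
    - [0,0,0,1,0,0,-1]
    - [0,0,0,2,0,0,-1]
    - [0,0,0,3,0,0,-1]
    - [0,0,0,4,0,0,-1]
    - [0,0,0,4,0,0,-1]

```text
clock: 5.4
position: [453.2, -150.9, 29.1]
ee_rot: [0.99, -0.142, -0.001, 0.0]
contact_force: [-4.1, 2.7, 3.1]
gripper_width: -0.1
grasp_force: 2.4
```

Call:
carry_out:
  motion:
    - [0,0,0,0.5,0,0,-1]
    - [0,0,0,1,0,0,-1]
    - [0,0,0,1.5,0,0,-1]
    - [0,0,0,2,0,0,-1]
    - [0,0,0,2,0,0,-1]

```text
clock: 6.02
position: [454.6, -151.3, 29.0]
ee_rot: [0.99, -0.142, -0.002, 0.0]
contact_force: [-4.5, 3.3, 3.3]
gripper_width: 0.1
grasp_force: 3.1
```

Call:
carry_out:
  motion:
    - [0,0,0,0.5,0,0,-1]
    - [0,0,0,1,0,0,-1]
    - [0,0,0,1.5,0,0,-1]
    - [0,0,0,1.5,0,0,-1]
    - [0,0,0,1.5,0,0,-1]

```text
clock: 6.65
position: [455.5, -151.6, 29.0]
ee_rot: [0.99, -0.142, -0.003, 0.0]
contact_force: [-6.2, 4.9, 5.0]
gripper_width: -0.3
grasp_force: 3.6
```

Call:
carry_out:
  motion:
    - [0,0,0,0.5,0,0,-1]
    - [0,0,0,1,0,0,-1]
    - [0,0,0,1,0,0,-1]

```text
clock: 7.02
position: [456.1, -151.8, 29.0]
ee_rot: [0.99, -0.142, -0.003, 0.0]
contact_force: [-6.1, 6.2, 5.6]
gripper_width: 0.0
grasp_force: 4.0
```

```bash
python3 - <<'E'
from h import *
s=read_state();print(s["position"],s["contact_force"],s["wrist_torque"])
a=get_image("scene")
ca=cv2.resize(a["color"][115:185,190:270],None,fx=8,fy=8,interpolation=cv2.INTER_CUBIC)
cv2.imwrite("pics/press2.png",ca)
E
```

```text
[ 456.08167136 -151.80918888   28.95000598] [-6.12236229  6.17674469  5.63617927] [1.47660545 1.82615438 0.04085539]
```

View pics/press2.png

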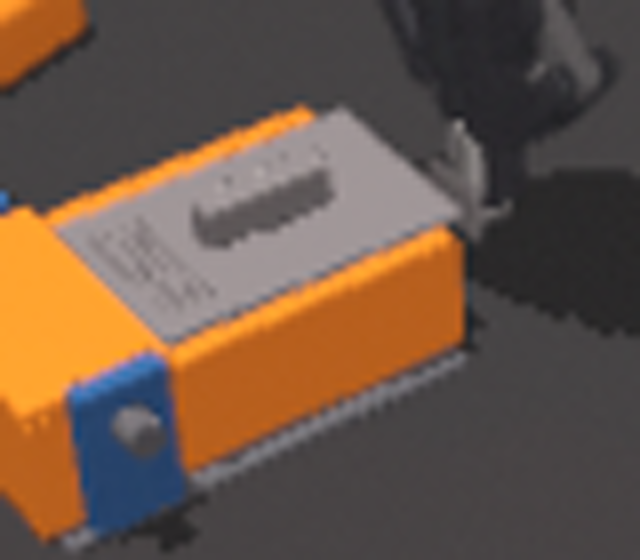

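The fingers bear on the pad at about (465,185) and the cover is still down. The push is about 7.6 N, so release should be close.

Call:
carry_out:
  motion:
    - [0,0,0,0.5,0,0,-1]
    - [0,0,0,1,0,0,-1]
    - [0,0,0,1,0,0,-1]

```text
clock: 7.45
position: [457.0, -152.1, 28.9]
ee_rot: [0.99, -0.142, -0.003, 0.0]
contact_force: [-6.2, 4.4, 4.9]
gripper_width: 0.5
grasp_force: 3.8
```

```bash
cat > chk.py <<'E'
from h import *
a=get_image("scene")
ca=cv2.resize(a["color"][115:185,190:270],None,fx=8,fy=8,interpolation=cv2.INTER_CUBIC)
b=cv2.imread("pics/press2.png")
d=cv2.absdiff(ca,b).max(2); m=(d>40)
m[:, :]; ys,xs=np.nonzero(m[80:360,180:460]); print("changed px in cover area",len(xs), (xs.mean()+180,ys.mean()+80) if len(xs) else "")
cv2.imwrite("pics/press3.png",ca)
E
python3 chk.py
```

```text
changed px in cover area 16175 (np.float64(324.3828129829984), np.float64(169.33001545595056))
```

View pics/press3.png

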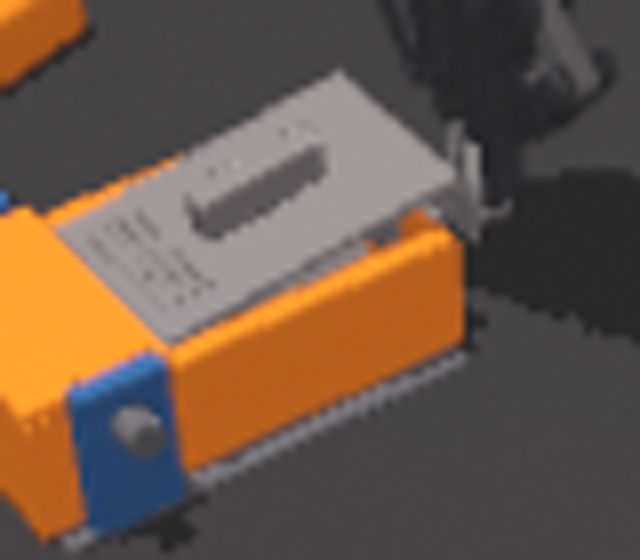

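The cover has sprung up: its near end is now at about (340,75) to (455,175), and a gap to the case is visible. I'll back off and measure the bar.

Call:
carry_out:
  motion:
    - [0,0,0,-10,0,0,-1]
    - [0,0,0,-40,0,0,-1]
    - [0,0,0,-40,0,-50,-1]
    - [0,0,0,-40,0,-100,-0.4]
    - [0,0,0,-40,0,-130,-0.4]

```text
clock: 8.12
position: [423.6, -141.5, 162.4]
ee_rot: [0.99, -0.141, 0.004, -0.0]
contact_force: [0.7, -1.1, -0.5]
gripper_width: 25.3
grasp_force: 0.0
```

```bash
cat > bar.py <<'E'
from h import *
a=get_image("scene");t=get_image("top")
o=np.array([566.8,-186.2,-1.2]);M=R.from_euler("z",-0.2836).as_matrix();C=lambda w:(M.T@(w-o)).round(1)
out=[]
for n,g,L in(("scene",a,90),("top",t,None)):
    K=[proj(g,M@np.array(q)+o) for q in((-55,12,70),(8,12,60),(8,-12,60),(-55,-12,75))]
    roi=np.zeros(g["color"].shape[:2],np.uint8);cv2.fillConvexPoly(roi,np.int32(np.round(K)),255)
    gr=cv2.cvtColor(g["color"],cv2.COLOR_BGR2GRAY);med=np.median(gr[roi>0])
    w=np.clip(med-12-gr.astype(float),0,None)*(roi>0)
    n8,lab,st,ce=cv2.connectedComponentsWithStats((w>0).astype(np.uint8)); k=1+st[1:,4].argmax(); w*=lab==k
    ys,xs=np.nonzero(w); ww=w[ys,xs]; c=np.array([(xs*ww).sum(),(ys*ww).sum()])/ww.sum(); print(n,med,st[k],c); out.append(ray(g,c))
    cv2.imwrite(f"pics/bar_{n}.png",cv2.resize(g["color"][150:250,180:350],None,fx=4,fy=4))
p=tri(out);print("bar +y side",p.round(1),"case",C(p)); 
for q,d in out: print("at z67",C(q+d*(67-q[2])/d[2]))
s=read_state();print(s["position"],R.from_quat(s["ee_rot"]).as_euler("xyz"),s["gripper_width"])
E
python3 bar.py
```

```text
scene 140.5 [213 133  18  12  88] [221.64801628 139.15734147]
top 139.0 [309 203   5  16  35] [311.00383142 212.4789272 ]
bar +y side [ 542.3 -178.1   59.5] case [-25.8   1.   60.7]
at z67 [-17.6   6.   68.2]
at z67 [-30.6   4.5  68.2]
[ 425.01563731 -141.60967978  163.37987005] [-3.13903188 -0.01204352 -0.28275469] 25.774142154259565
```

The two views put the middle of the bar at case x of about -24 and y of about -0.5, with the cover tilted about 0.14 rad. I'll go above it with the tool tilted to match.

Call:
carry_out:
  motion:
    - [0,0,0,60,2,0,-0.05]
    - [0,-0.07,0,110,3,10,-0.05]
    - [0,-0.14,0,127,3.7,33,-0.05]
    - [0,-0.14,0,127,3.7,33,-0.05]
    - [0,-0.14,0,127,3.7,33,-0.05]

```text
clock: 8.85
position: [542.0, -180.5, 125.6]
ee_rot: [0.988, -0.141, -0.069, -0.01]
contact_force: [-0.1, -0.2, 0.1]
gripper_width: 40.8
grasp_force: 0.0
```

```bash
cat > st.py <<'E'
from h import *
import sys
s=read_state();p=s["position"];Rm=R.from_quat(s["ee_rot"]).as_matrix()
o=np.array([566.8,-186.2,0]);M=R.from_euler("z",-0.2836).as_matrix()
print("case-frame TCP",(M.T@(p-o)).round(1),"F case",(M.T@s["contact_force"]).round(1),"toolz case",(M.T@Rm[:,2]).round(3),"toolx case",(M.T@Rm[:,0]).round(3),s["gripper_width"],s["grasp_force"])
if len(sys.argv)>1: print("to target in tool axes",(Rm.T@(o+M@np.array(eval(sys.argv[1]))-p)).round(1))
E
python3 st.py "(-21.5,-0.5,76.5)"; python3 - <<'E'
from h import *
a=get_image("scene")
cv2.imwrite("pics/above.png",cv2.resize(a["color"][95:175,180:280],None,fx=6,fy=6,interpolation=cv2.INTER_CUBIC))
E
```

```text
case-frame TCP [-25.4  -1.5 125.6] F case [-0.1 -0.2  0.1] toolz case [-0.14 -0.   -0.99] toolx case [ 0.99 -0.   -0.14] 40.77553858871191 0.0
to target in tool axes [10.8 -1.  48.1]
```

View pics/above.png

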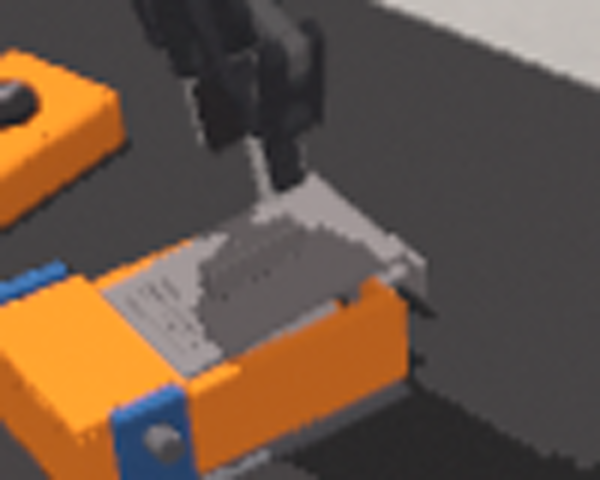

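The fingers at (210,130) and (285,165) straddle the line of the bar, which lies in the shadow at about (275,250). I'll descend, holding the last 3 mm for the force check.

Call:
carry_out:
  motion:
    - [0,0,0,11,-1,15,-0.05]
    - [0,0,0,11,-1,30,-0.05]
    - [0,0,0,11,-1,38,-0.05]
    - [0,0,0,11,-1,44,-0.05]
    - [0,0,0,11,-1,44,-0.05]

```text
clock: 9.52
position: [546.8, -180.8, 80.8]
ee_rot: [0.987, -0.141, -0.07, -0.01]
contact_force: [-0.2, 0.6, -0.7]
gripper_width: 40.3
grasp_force: 0.0
```

```bash
python3 st.py "(-21.5,-0.5,76.5)"
```

```text
case-frame TCP [-20.7  -0.4  80.8] F case [-0.3  0.5 -0.7] toolz case [-0.14 -0.   -0.99] toolx case [ 0.99 -0.   -0.14] 40.32772659301174 0.0
to target in tool axes [-0.2  0.1  4.3]
```

Call:
carry_out:
  motion:
    - [0,0,0,0,0,3,-0.05]
    - [0,0,0,0,0,3,-0.4]
    - [0,0,0,0,0,3,-1]
    - [0,0,0,0,0,3,-1]
    - [0,0,0,0,0,3,-1]

```text
clock: 10.15
position: [547.0, -180.7, 78.6]
ee_rot: [0.988, -0.141, -0.069, -0.01]
contact_force: [-0.2, 1.0, 2.7]
gripper_width: 10.0
grasp_force: 59.7
```

```bash
python3 st.py
```

```text
case-frame TCP [-20.5  -0.2  78.6] F case [-0.5  0.9  2.7] toolz case [-0.139  0.    -0.99 ] toolx case [ 0.99  -0.    -0.139] 9.963543582399344 59.73914444446564
```

Gripped. I'll draw it back along the cover's own plane, which rises slightly.

Call:
carry_out:
  motion:
    - [0,0,0,-1.5,0,0,-1]
    - [0,0,0,-3,0,0,-1]
    - [0,0,0,-4.5,0,0,-1]
    - [0,0,0,-6,0,0,-1]
    - [0,0,0,-6,0,0,-1]

```text
clock: 10.78
position: [541.2, -179.0, 79.3]
ee_rot: [0.988, -0.141, -0.069, -0.01]
contact_force: [2.5, -0.3, 1.3]
gripper_width: 10.5
grasp_force: 59.7
```

Call:
carry_out:
  motion:
    - [0,0,0,-2,0,0,-1]
    - [0,0,0,-4,0,0,-1]
    - [0,0,0,-6,0,0,-1]
    - [0,0,0,-8,0,0,-1]
    - [0,0,0,-8,0,0,-1]

```text
clock: 11.4
position: [533.1, -176.7, 80.2]
ee_rot: [0.988, -0.141, -0.07, -0.01]
contact_force: [1.3, -0.1, 1.9]
gripper_width: 9.9
grasp_force: 59.7
```

Drawn back about 14 mm with low force. Now I'll lift straight up; in the tilted tool axes that is mostly -z with a little +x to cancel drift.

Call:
carry_out:
  motion:
    - [0,0,0,-0.5,0,-4,-1]
    - [0,0,0,-1,0,-8,-1]
    - [0,0,0,-2,0,-14,-1]
    - [0,0,0,-3,0,-24,-1]
    - [0,0,0,-5,0,-40,-1]

```text
clock: 12.02
position: [533.8, -177.0, 121.1]
ee_rot: [0.987, -0.141, -0.07, -0.01]
contact_force: [0.6, 0.5, -0.9]
gripper_width: 9.9
grasp_force: 59.4
```

Call:
carry_out:
  motion:
    - [0,0,0,-4,0,-25,-1]
    - [0,0,0,-8,0,-55,-1]
    - [0,0,0,-12,0,-85,-1]
    - [0,0,0,-12,0,-85,-1]
    - [0,0,0,-12,0,-85,-1]

```text
clock: 12.65
position: [533.6, -176.8, 206.2]
ee_rot: [0.987, -0.141, -0.069, -0.01]
contact_force: [0.6, 0.1, -1.2]
gripper_width: 9.9
grasp_force: 59.4
```

```bash
python3 - <<'E'
from h import *
a=get_image("scene");t=get_image("top")
cv2.imwrite("pics/held.png",np.hstack([cv2.resize(a["color"][60:190,150:300],(450,390)),cv2.resize(t["color"][150:250,160:250],(351,390))])[:, :800])
s=read_state();print(s["position"],s["contact_force"],s["gripper_width"])
# tray outline: corner points in both views
for n,g,(x0,x1,y0,y1) in(("scene",a,(275,395,175,265)),("top",t,(165,240,165,250))):
    gr=cv2.cvtColor(g["color"],cv2.COLOR_BGR2GRAY);m=np.zeros_like(gr)
    bg=np.median(gr[y0:y1,x0:x0+4]);m[y0:y1,x0:x1]=(gr[y0:y1,x0:x1].astype(int)>bg+12)*255
    m=cv2.morphologyEx(m,cv2.MORPH_CLOSE,np.ones((5,5)))
    c=max(cv2.findContours(m,0,2)[0],key=cv2.contourArea);r=cv2.minAreaRect(c);q=cv2.approxPolyDP(cv2.convexHull(c),5,True)[:,0]
    print(n,bg,"corners",[(tuple(k),onz(g,k,22).round(0)[:2]) for k in q.tolist()])
E
```

```text
[ 533.34495535 -176.83966211  205.35813184] [ 0.06310029  0.36322414 -1.24096855] 9.771354001456505
scene 69.0 corners [((337, 180), array([462., 134.])), ((385, 215), array([500., 278.])), ((328, 263), array([694., 236.])), ((281, 216), array([647.,  87.]))]
top 75.0 corners [((238, 165), array([705.,  60.])), ((230, 249), array([427.,  88.])), ((202, 249), array([429., 178.])), ((172, 229), array([495., 277.])), ((185, 174), array([677., 237.]))]
```

View pics/held.png

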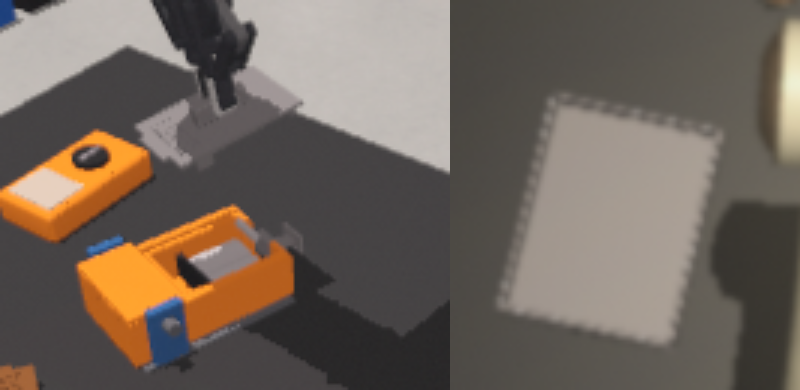

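The cover is held clear over the empty bay: the left half shows it in the fingers at about (220,110). In the right half, the tray lies undisturbed with corners at (555,95), (720,130), (665,345) and (500,305). Its centre is at about (574,184) and its yaw is about -0.236.

```bash
cat > go.py <<'E'
from h import *
import sys
s=read_state();Rm=R.from_quat(s["ee_rot"]);T=R.from_euler("z",-0.236)*R.from_euler("x",np.pi)
print("rotvec",(Rm.inv()*T).as_rotvec().round(4),"shift",(Rm.inv().apply(np.array(eval(sys.argv[1]))-s["position"])).round(1),s["position"].round(1),s["contact_force"].round(1))
E
python3 go.py "(573,184,130)"
```

```text
rotvec [-0.0033  0.1423 -0.0479] shift [ -51.7 -357.5   83.5] [ 533.3 -176.8  205.4] [ 0.1  0.4 -1.2]
```

Call:
carry_out:
  motion:
    - [0,0,0,-6,-40,0,-1]
    - [0,0,0,-12,-80,0,-1]
    - [0,0.05,-0.02,-18,-120,0,-1]
    - [0,0.1,-0.04,-24,-160,0,-1]
    - [0,0.14,-0.048,-30,-200,0,-1]

```text
clock: 13.38
position: [561.0, 24.5, 209.5]
ee_rot: [0.993, -0.118, -0.0, -0.001]
contact_force: [0.9, -0.1, -1.2]
gripper_width: 10.3
grasp_force: 59.4
```

```bash
python3 go.py "(573,184,130)"
```

```text
rotvec [-0.0023  0.0006  0.0004] shift [ -25.5 -157.7   79.9] [561.   24.5 209.5] [ 0.9 -0.1 -1.2]
```

Call:
carry_out:
  motion:
    - [0,0,0,-7,-40,0,-1]
    - [0,0,0,-14,-80,10,-1]
    - [0,0,0,-20,-120,30,-1]
    - [0,0,0,-25,-155,60,-1]
    - [0,0,0,-25,-155,80,-1]

```text
clock: 14.0
position: [572.7, 182.1, 128.3]
ee_rot: [0.993, -0.116, -0.001, -0.001]
contact_force: [-0.4, -0.4, -1.1]
gripper_width: 10.2
grasp_force: 59.3
```

```bash
python3 go.py "(573,184,52)"; python3 - <<'E'
from h import *
a=get_image("scene")
cv2.imwrite("pics/tray.png",cv2.resize(a["color"][110:280,260:410],None,fx=3.5,fy=3.5,interpolation=cv2.INTER_CUBIC))
E
```

```text
rotvec [-0.001   0.0025  0.003 ] shift [ 0.1 -1.9 76.3] [572.7 182.1 128.3] [-0.4 -0.4 -1.1]
```

View pics/tray.png

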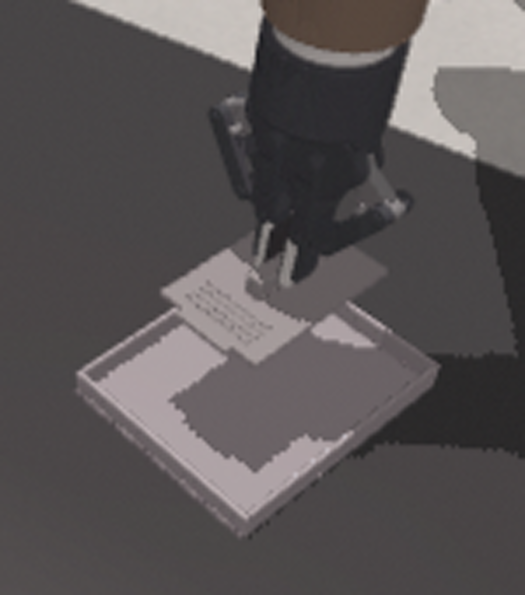

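The cover is held level and square above the middle of the tray: cover at about (275,290), tray from about (80,375) to (435,370). I'll lower it.

Call:
carry_out:
  motion:
    - [0,0,0,0,-2,25,-1]
    - [0,0,0,0,-2,50,-1]
    - [0,0,0,0,-2,65,-1]
    - [0,0,0,0,-2,74,-1]
    - [0,0,0,0,-2,76,-1]

```text
clock: 14.68
position: [574.1, 182.1, 54.9]
ee_rot: [0.993, -0.118, 0.0, -0.001]
contact_force: [-0.4, -0.6, -0.1]
gripper_width: 9.8
grasp_force: 59.4
```

Call:
carry_out:
  motion:
    - [0,0,0,0,0,1,-1]
    - [0,0,0,0,0,2,-1]
    - [0,0,0,0,0,3,-1]
    - [0,0,0,0,0,4,-1]
    - [0,0,0,0,0,4,-1]

```text
clock: 15.3
position: [574.0, 182.3, 51.0]
ee_rot: [0.993, -0.118, 0.0, -0.002]
contact_force: [-0.6, 0.1, -1.2]
gripper_width: 10.2
grasp_force: 59.4
```

Call:
carry_out:
  motion:
    - [0,0,0,0,0,1,-1]
    - [0,0,0,0,0,2,-1]
    - [0,0,0,0,0,3,-1]
    - [0,0,0,0,0,3,-1]

```text
clock: 15.8
position: [574.0, 182.3, 47.9]
ee_rot: [0.993, -0.118, 0.0, -0.002]
contact_force: [-0.1, 0.7, -0.8]
gripper_width: 10.1
grasp_force: 59.4
```

Call:
carry_out:
  motion:
    - [0,0,0,0,0,1,-1]
    - [0,0,0,0,0,2,-1]
    - [0,0,0,0,0,2,-1]

```text
clock: 16.18
position: [574.0, 182.3, 45.9]
ee_rot: [0.993, -0.118, 0.0, -0.002]
contact_force: [0.0, -0.3, -1.6]
gripper_width: 9.9
grasp_force: 59.4
```

Call:
carry_out:
  motion:
    - [0,0,0,0,0,1,-1]
    - [0,0,0,0,0,2,-1]
    - [0,0,0,0,0,2,-1]

```text
clock: 16.55
position: [574.1, 182.4, 44.0]
ee_rot: [0.993, -0.118, 0.0, -0.002]
contact_force: [0.2, 0.6, -0.3]
gripper_width: 10.3
grasp_force: 59.5
```

Call:
carry_out:
  motion:
    - [0,0,0,0,0,1,-1]
    - [0,0,0,0,0,2,-1]
    - [0,0,0,0,0,2,-1]

```text
clock: 16.92
position: [574.3, 182.4, 43.6]
ee_rot: [0.993, -0.117, 0.001, -0.002]
contact_force: [-3.5, -0.4, 7.2]
gripper_width: 10.1
grasp_force: 60.5
```

The cover is down on the floor, which pushes back with 7 N. I'll ease off, open and retreat.

Call:
carry_out:
  motion:
    - [0,0,0,0,0,-1.3,-1]
    - [0,0,0,0,0,-1.3,-0.6]
    - [0,0,0,0,0,-1.3,-0.3]
    - [0,0,0,0,0,-1.3,-0.3]
    - [0,0,0,0,0,-10,-0.3]

```text
clock: 17.55
position: [573.6, 182.1, 51.5]
ee_rot: [0.993, -0.118, -0.001, -0.001]
contact_force: [-0.1, 0.1, -0.6]
gripper_width: 29.9
grasp_force: 0.0
```

Call:
carry_out:
  motion:
    - [0,0,0,0,0,-30,-0.3]
    - [0,0,0,0,0,-80,-0.3]
    - [0,0,0,-50,0,-120,-0.3]
    - [0,0,0,-100,0,-140,-0.3]
    - [0,0,0,-130,0,-140,-0.3]

```text
clock: 18.18
position: [446.6, 213.0, 194.9]
ee_rot: [0.993, -0.117, 0.002, -0.004]
contact_force: [0.5, 0.7, -0.2]
gripper_width: 29.8
grasp_force: 0.0
```

```bash
python3 - <<'E'
from h import *
a=get_image("scene");t=get_image("top")
cv2.imwrite("pics/end.png",np.hstack([cv2.resize(a["color"][160:280,260:410],(500,400)),cv2.resize(t["color"][160:250,160:230],(300,400))]))
E
```

```text
(no output)
```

View pics/end.png

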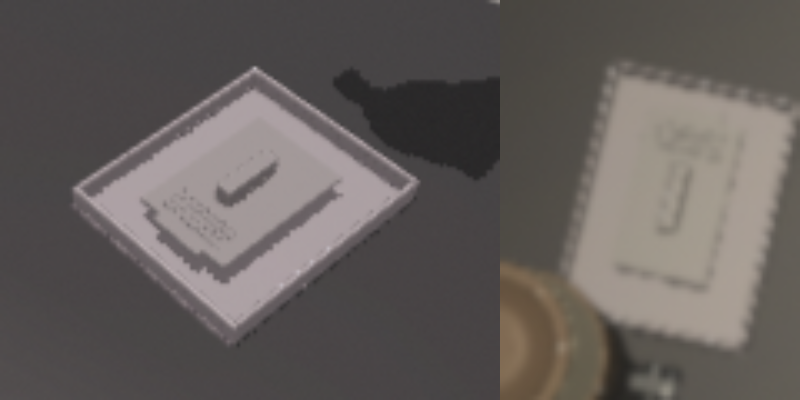

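The cover lies flat and right way up in the middle of the tray, with its bar at (248,180) in the scene half and (675,200) in the top half. The arm is clear.

```bash
python3 -c "
from bench import *
print(job_done())"
```

```text
the job is handed in; nothing more can be done
None
```

I pressed the snap tab until the cover sprang up, lifted the cover off by its grip bar, and laid it flat and right way up in the parts tray. The job is handed in at about 18 s; no verdict came back.

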